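Heft two power banks and hold out the genuine one

TASK

Two outwardly identical power banks have come in for repair and one is a fake with cells missing: lift each one clear of the bench in turn and hold it still a moment to feel which is heavier. Set the lighter one gently back down flat where it lay (no dropping), and finish with the heavier one still in the gripper, held level and still about 12 cm above the middle of the blue mat, lengthwise along the mat with its black socket end towards the mat's far edge, the one with the row of small wells, where the technician sits opposite the robot; do not let go of it. Leave the phone, jar, screwdriver and board holder where they are.

Things in the scene. Friction and masses are not known exactly. Their poses are not given: they have to be found in the camera images.
- bank_a: power bank, flat box 148 (x) x 60 (y) x 24 (z) mm, silver, black cap on the last 24 mm of its +x (socket) end; loose. The two look alike; one (either) weighs 0.30 to 0.42 kg, the other 0.13 to 0.20, balanced at the middle within 2 mm. Origin: centre of its underside; x along its length to the sockets, y across, z up. Starts flat, sockets within 0.8 rad of pointing away from the robot (world +x)
- bank_b: power bank, flat box 148 (x) x 60 (y) x 24 (z) mm, silver, black cap on the last 24 mm of its +x (socket) end; loose. The two look alike; one (either) weighs 0.30 to 0.42 kg, the other 0.13 to 0.20, balanced at the middle within 2 mm. Origin: centre of its underside; x along its length to the sockets, y across, z up. Starts flat, sockets within 0.8 rad of pointing away from the robot (world +x)
- bank_a_sockets (a point): centre of the socket end face of bank_a, 74 mm along +x from its centre and 12 mm up; axes as its power bank
- bank_b_sockets (a point): centre of the socket end face of bank_b, 74 mm along +x from its centre and 12 mm up; axes as its power bank
- mat: blue silicone repair mat fixed to the bench, 245 (x) x 170 (y) x 4 (z) mm, with a row of small moulded wells along its far (+x) edge. Origin: centre of its underside, on the bench; x along its length towards the far edge, the technician's side, away from the robot (within 0.25 rad); z up
- phone: opened smartphone, 150 x 72 x 9 mm, dark blue frame, lying flat; leave alone. Origin: centre of its underside
- jar: small teal flux jar with a white cap, 48 mm wide, 45 mm high, standing; leave alone. Origin: centre of its underside
- screwdriver: small screwdriver with a green handle, about 150 mm long, lying on the bench near the robot; leave alone. Origin: its underside
- board_holder: steel circuit-board holder with blue jaws, 130 x 90 x 27 mm, standing on the bench; leave alone. Origin: centre of its underside
There are look-alikes about, which are no part of the job. What is shaped like the bank_b but pink or yellow is not meant. Leave any brown look-alike of the bank_a alone.

How it is judged (in metres and radians):
On the way, in this order (a step that is already met when the one before it is completed fails the run):
1. the lighter power bank is lifted clear of the bench and held still a moment (whether before or after a first lift of the heavier) (((height (world z) of bank_a above 0.02 m and (contact force between bank_a and the fingers above 1 N and contact force between bank_a_cell_tray and anything else below 1.45 N) and angle between bank_a's own z axis and vertical below 0.3 rad and linear speed of bank_a below 0.06 m/s) or (height (world z) of bank_b above 0.02 m and (contact force between bank_b and the fingers above 1 N and contact force between bank_b_cell_tray and anything else below 1.45 N) and angle between bank_b's own z axis and vertical below 0.3 rad and linear speed of bank_b below 0.06 m/s))), for 0.25 s.
2. the heavier power bank is lifted clear of the bench and held still a moment (again, if it was lifted first) (((height (world z) of bank_a above 0.02 m and (contact force between bank_a and the fingers above 1 N and contact force between bank_a_cell_tray and anything else above 1.45 N) and angle between bank_a's own z axis and vertical below 0.3 rad and linear speed of bank_a below 0.06 m/s) or (height (world z) of bank_b above 0.02 m and (contact force between bank_b and the fingers above 1 N and contact force between bank_b_cell_tray and anything else above 1.45 N) and angle between bank_b's own z axis and vertical below 0.3 rad and linear speed of bank_b below 0.06 m/s))), for 0.25 s.
At the end, for the whole second after the job is handed in: Heavier bank gripped, still, level within 0.2 rad, underside 8 to 18 cm above the bench, centre within 45 mm of the mat's middle seen from above, length within 0.3 rad of the mat's, sockets to its far edge. Lighter bank flat, still and untouched on the bench, within 50 mm of its start ((((contact force between bank_a and the fingers above 1 N and contact force between bank_a_cell_tray and anything else above 1.45 N) and linear speed of bank_a below 0.04 m/s and angle between bank_a's own z axis and vertical below 0.2 rad and z of bank_a in the frame of mat between 0.08 and 0.18 m and horizontal distance between bank_a and mat below 0.045 m and angle between the x axis of bank_a and the x axis of mat, either way round below 0.3 rad and x of bank_a_sockets in the frame of mat above 0 m and distance of bank_b from where it was at the start of the episode below 0.05 m and height (world z) of bank_b below 0.004 m and angle between bank_b's own z axis and vertical below 0.08 rad and linear speed of bank_b below 0.02 m/s and contact force between bank_b and the arm below 0.1 N and contact force between bank_b and the fingers below 0.1 N) or ((contact force between bank_b and the fingers above 1 N and contact force between bank_b_cell_tray and anything else above 1.45 N) and linear speed of bank_b below 0.04 m/s and angle between bank_b's own z axis and vertical below 0.2 rad and z of bank_b in the frame of mat between 0.08 and 0.18 m and horizontal distance between bank_b and mat below 0.045 m and angle between the x axis of bank_b and the x axis of mat, either way round below 0.3 rad and x of bank_b_sockets in the frame of mat above 0 m and distance of bank_a from where it was at the start of the episode below 0.05 m and height (world z) of bank_a below 0.004 m and angle between bank_a's own z axis and vertical below 0.08 rad and linear speed of bank_a below 0.02 m/s and contact force between bank_a and the arm below 0.1 N and contact force between bank_a and the fingers below 0.1 N))); the arm keeps its last pose, push and grip.
It fails at once if a power bank is dropped onto the bench or shoved along it (over 0.5 m/s within 2 cm of the bench) ((height (world z) of bank_a below 0.02 m and linear speed of bank_a above 0.5 m/s) or (height (world z) of bank_b below 0.02 m and linear speed of bank_b above 0.5 m/s)).
It fails at once if the phone, jar, screwdriver or board holder is shifted by more than 2 cm (distance of any of phone, jar, screwdriver, board_holder from where it was at the start of the episode above 0.02 m).
It also fails if it takes over 61 s, if anything falls off the work surface, if the arm or the gripper's body presses on something with over 40 N, if the wrist force passes 120 N, or if a joint passes its speed limit or range.

ROBOT

A 7-joint arm with a two-finger parallel gripper is mounted at the origin on the work surface. World frame = base frame: x ahead of the robot, y to its left, z up, the work surface at z = 0. Lengths are in mm, angles in rad, forces in N, time in s.
With the tool pointing down it reaches from about 350 to 900 mm from the base axis. Payload 8.1 kg.
Tool frame: the origin (TCP) lies on the centre line of the jaws, within the pads' length; the fingertips stand 19 mm ahead of it and the grasp point (between the pads) is the TCP; z points along the fingers, y is the line along which they close (so a half turn about z gives the same grasp; the last joint's range is limited). The gripper opens to 85 mm and grips with 20 to 120 N. Pads are 22 mm wide; open, the fingers measure 114 mm over their backs; the gripper's body (76 mm by 85 mm) begins 54 mm behind the grasp point. The pads swing forward as they close: fully open they stand 13 mm farther back than shut.
Start: joints at [1.182, 0.434, 0.025, 1.573, -0.012, 1.134, -0.075], TCP at [176.179, -599.668, 250.323] pointing down, gripper open.
Joint ranges: [-2.62, 2.62], [-0.44, 2.09], [-1.27, 1.32], [0.08, 2.57], [-1.32, 4.46], [0.12, 2], [-2.74, 2.74]. Speed limits (rad/s): [2.22, 2.22, 3.01, 3.01, 3.14, 3.14, 3.14].

INTERFACE

Orientations are given as [roll, pitch, yaw] about the fixed x, y, z axes, in that order (R = Rz(yaw) Ry(pitch) Rx(roll)).
In Python, from workcell import arm gives the robot as it stands.
- The arm moves only by the tool send_rows, never from a script. Its argument "series" is a list of rows, each an object with "linear": the shift along the tool's x, y, z in m, a list of three; "yaw": the turn about the tool's z in degrees. A call has 1 to 8 rows; each row is the pose to reach, as a shift and turn from the pose commanded when the call began, along the tool's axes at that moment; what a row does not reach only later rows make up. A row lasts 1/8 s, in which the tool goes at most 62.5 mm and 10.7 degrees, less where a joint would pass 70% of its speed; a pose out of reach is approached as far as the arm can. A call with a gripper value outside its range is refused whole. "claw" is the opening, from -1 (shut) to 1 (fully open), set as the call begins (left out, the last holds). The fingers move at their own pace and stop on an object; "squeeze" is the grip in N (left out, the last holds). Time passes only in rows, so rows that repeat a pose let the fingers close. It gives the time, the measured TCP pose, the force, the opening and the grip force at its end, in the units of the state.
- arm.get_obs(): the state, without advancing time (a new reading comes with each control period).
- arm.grab_frame(name): name is "side" or "top" or "wrist"; returns the picture (480x640x3 uint8, blue, green, red); there is no depth.
- arm.camera_params(name): a dict with "fov_y" (degrees; the focal length in pixels is half the picture's height over the tangent of half this angle, whatever the lens; pixels are square), "cx", "cy" (the principal point, pixels), "rvec" (rotation vector, rad) and "tvec" (3), from world to camera coordinates, as OpenCV has them. Camera axes: x right, y down, z forward; pixel columns grow to the right and rows downward; lengths in mm; the calibration is good to about 2 mm. The wrist camera is an equidistant fisheye: a pixel r from the principal point sees the ray r / f radians off the axis. A picture is of the moment at which its call begins: read the wrist's pose just before it. camera_params takes no time and is no camera call; for the wrist camera it gives the pose at the moment of the call.
- arm.job_done(): hands the job in; it is judged then, once.
Trained networks look in the newest picture that a camera, given by its name, has taken for a name from the list of things; names that differ only in an ending like _2 or _b are one class to them, and where a whole thing is asked for, a point or a joint stands for the part that bears it (a point fixed in the world has none). Each returns a list of dicts, best first, with "score" (0 to 1); they miss things now and then, are a little off and sometimes report something else, mostly with a low value. They report only what shows in the picture. A call takes as long as a camera call. They do not tell look-alikes from the thing itself.
- arm.recognise(camera, name): "point" ([row, column] in pixels, amid what is visible of it).
- arm.masks_of(camera, name): "mask" (480x640 bool, what is visible of it) and "point" ([row, column] in pixels, amid what is visible of it).
The state is a dict: "clock": time; "joint_pos": joint angles; "joint_velocities": joint speeds; "effort": joint torques, N m; "position": TCP position; "tool_rot": TCP orientation; "ft_force": force on the tool from outside, world axes, zero at the start; "moment": the same for the moment, N m; "opening": finger opening in mm; "gripper_force": force on a finger pad.
Only numpy, scipy, OpenCV 4.12 (cv2) and the standard library are available. Lean on these libraries where they do the work, as an engineer would, in place of code of your own. Each camera call takes 0.05 s, during which the arm holds its last target. There are 200 camera calls.

## Working session

There is one attempt and no reset: what is moved stays moved. The work goes in short steps, Python scripts to look and compute and a tool call to move; the robot and the scene stay as the last step left them, time stands still between calls to the robot, and variables do not carry over. Pictures are saved under pics/ and viewed, at most 10 in all, crops included, and the job is handed in when it is done.

Besides the shell and the picture viewer there is one more tool, called as name(argument=value, ...), one argument or row to a line, values as JSON. send_rows: Moves the arm, as the interface text tells. Its arguments: {"type":"object","properties":{"series":{"type":"array","items":{"type":"object","properties":{"linear":{"type":"array","items":{"type":"number"}},"yaw":{"type":"number"}}}},"claw":{"type":"number"},"squeeze":{"type":"number"}},"required":["series"]}

```bash
mkdir -p pics; cat > h.py <<'E'
import numpy as np, cv2
from workcell import arm
def ray(cam,rc):
    p=arm.camera_params(cam); f=240/np.tan(np.radians(p["fov_y"])/2)
    R=cv2.Rodrigues(np.array(p["rvec"],float))[0]; t=np.array(p["tvec"],float).ravel()
    u=(rc[1]-p["cx"])/f; v=(rc[0]-p["cy"])/f
    if cam=="wrist":
        r=np.hypot(u,v); s=np.sin(r)/r if r>1e-9 else 1; d=np.array([u*s,v*s,np.cos(r)])
    else: d=np.array([u,v,1.])
    return -R.T@t, R.T@d
def toplane(cam,rc,z):
    c,d=ray(cam,rc); return c+d*(z-c[2])/d[2]
def outline(cam,mask,z):
    """mask -> min area rect on plane z: centre, size, angle"""
    cs,_=cv2.findContours(mask.astype(np.uint8),cv2.RETR_EXTERNAL,cv2.CHAIN_APPROX_NONE)
    c=max(cs,key=cv2.contourArea)[:,0,:]
    P=np.array([toplane(cam,(y,x),z)[:2] for x,y in c],np.float32)
    return cv2.minAreaRect(P)
E
python3 - <<'E'
from h import *
o=arm.get_obs(); print(o)
for c in("top","side"):
    im=arm.grab_frame(c); cv2.imwrite(f"pics/{c}0.png",im)
    for n,z in (("bank_a",24),("mat",4),("phone",9),("jar",45),("screwdriver",10),("board_holder",27)):
        if c=="side" and n not in("bank_a",): continue
        for m in arm.masks_of(c,n):
            print(c,n,round(m["score"],2),np.round(m["point"]),m["mask"].sum(),np.round(toplane(c,m["point"],z)),[np.round(v,1) for v in outline(c,m["mask"],z)])
E
```

```text
{'clock': 0.0, 'joint_pos': array([ 1.1824154 ,  0.43522275,  0.02497379,  1.57413073, -0.01159197,
        1.13400969, -0.07507854]), 'joint_velocities': array([-0.00066981, -0.00181441, -0.00068193,  0.00096576, -0.00121956,
        0.00036505, -0.00061081]), 'effort': array([-1.50429200e-04, -6.70477796e+01,  1.02489889e+00, -3.16210198e+01,
        1.53996988e-02,  1.25311784e-02, -1.32563733e-05]), 'position': array([ 175.99497861, -599.19065928,  249.5131027 ]), 'tool_rot': array([-3.13997438e+00,  1.54536905e-04,  2.85735013e-01]), 'ft_force': array([0.52008803, 0.41411691, 0.28960153]), 'moment': array([-0.04490865,  0.01381085,  0.01078333]), 'gripper_force': 0.0, 'opening': 85.1604382074556}
top bank_a 0.89 [374. 491.] 2311 [ 275. -273.   24.] [array([ 279.7, -276. ]), array([ 65.1, 148.3]), np.float64(52.1)]
top bank_a 0.87 [236. 232.] 1943 [551. 265.  24.] [array([554.9, 265.4]), array([148.3,  61.4]), np.float64(30.3)]
top bank_a 0.73 [225. 355.] 1970 [577.   6.  24.] [array([580.9,   5. ]), array([ 60.9, 148.9]), np.float64(88.7)]
top bank_a 0.73 [256. 150.] 2090 [506. 
[... 873 characters left out ...]
]
side bank_a 0.85 [147. 374.] 964 [707. 442.  24.] [array([711.8, 433.9]), array([ 86.7, 151.5]), np.float64(68.0)]
side bank_a 0.83 [267. 340.] 1656 [581.   0.  24.] [array([580.5,  -7.2]), array([ 72.8, 146.8]), np.float64(88.9)]
side bank_a 0.78 [150. 305.] 995 [513. 432.  24.] [array([507.8, 427.4]), array([157.8,  84.9]), np.float64(23.6)]
side bank_a 0.74 [234. 257.] 1580 [394. 104.  24.] [array([394.7, 103. ]), array([153.4,  87.5]), np.float64(26.2)]
side bank_a 0.72 [193. 323.] 1213 [554. 248.  24.] [array([555.3, 252.3]), array([158.4,  79.1]), np.float64(29.4)]
side bank_a 0.69 [393. 190.] 2690 [ 288. -296.   24.] [array([ 279.7, -285.7]), array([ 65.5, 154.5]), np.float64(53.1)]
```

View pics/top0.png

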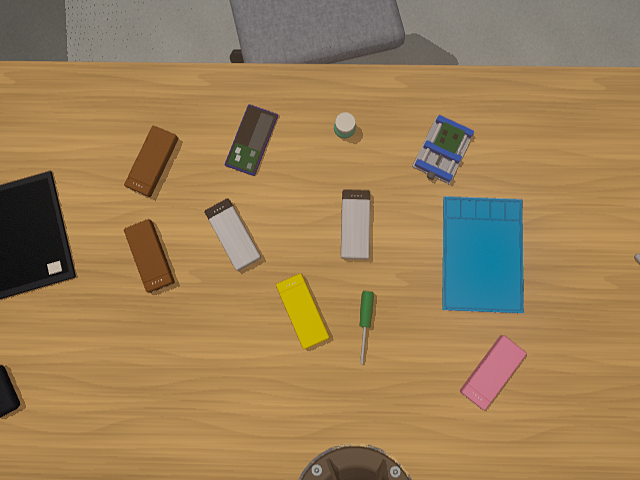

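```bash
python3 - <<'E'
import cv2
im=cv2.imread("pics/top0.png"); cv2.imwrite("pics/crop.png",cv2.resize(im[90:350,100:410],None,fx=2.3,fy=2.3,interpolation=cv2.INTER_CUBIC))
E
```

```text
(no output)
```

View pics/crop.png

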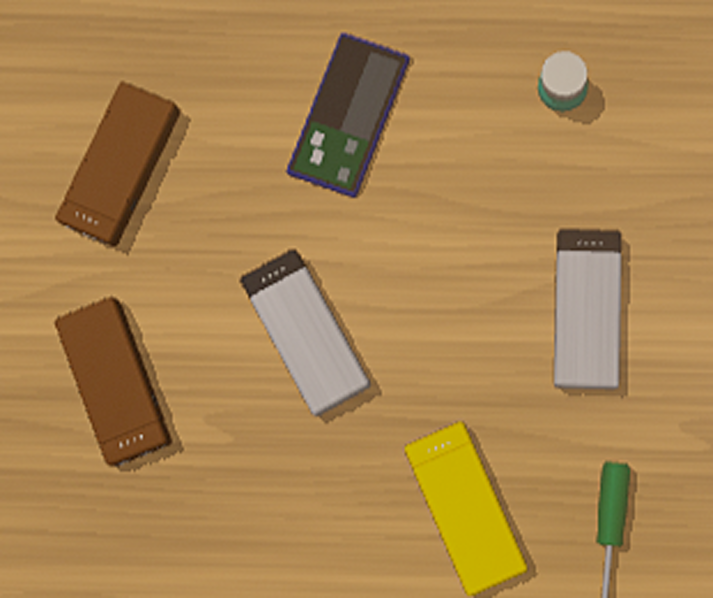

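View pics/side0.png

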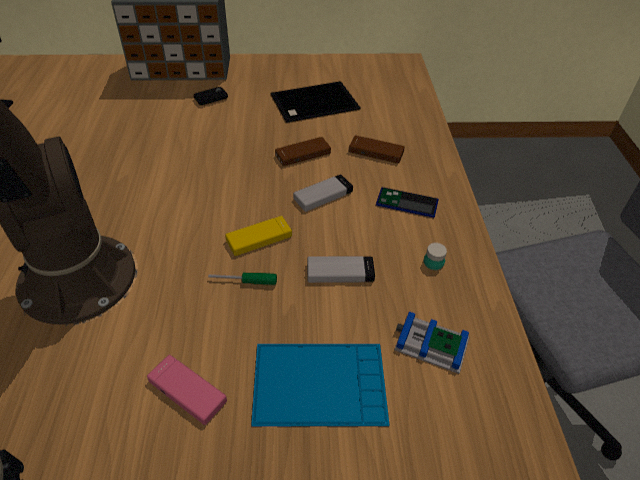

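Silver banks lie at top-view pixels (225,355), call it N, and (236,232), call it F. Both have their dark socket end away from the robot. The brown (256,150 and 163,153), yellow (311,301) and pink (374,491) boxes are look-alikes, and the enlarged crop confirms the two silver ones. The mat is at (253,482), with its wells at the top of the picture (world +x).

```bash
cat >> h.py <<'E'
def go(x,y,z,yaw):
    """shift (m, tool axes) and turn (deg) from the present pose to a world pose"""
    from scipy.spatial.transform import Rotation as Ro
    o=arm.get_obs(); R=Ro.from_euler("xyz",o["tool_rot"]).as_matrix()
    s=R.T@(np.array([x,y,z])-o["position"])/1000
    print("shift",np.round(s,4),"turn",round(-(yaw-np.degrees(o["tool_rot"][2])),1),"t",o["clock"])
E
python3 -c "
from h import *
go(580,3,180,-1.3)"
```

```text
shift [ 0.5573 -0.4644  0.0703] turn 17.7 t 0.45
```

send_rows(
  series=[
    {"linear": [0.04,-0.033,0.003],"yaw": 2},
    {"linear": [0.086,-0.071,0.008],"yaw": 4},
    {"linear": [0.132,-0.11,0.015],"yaw": 6},
    {"linear": [0.178,-0.148,0.022],"yaw": 8},
    {"linear": [0.224,-0.187,0.03],"yaw": 10},
    {"linear": [0.27,-0.225,0.038],"yaw": 12},
    {"linear": [0.316,-0.263,0.045],"yaw": 15},
    {"linear": [0.362,-0.302,0.05],"yaw": 17.7},
  ],
  claw=1,
  squeeze=60,
)

```text
clock: 1.45
position: [439.3, -206.3, 200.3]
tool_rot: [3.141, -0.001, -0.025]
ft_force: [0.9, -0.9, 0.1]
opening: 85.4
gripper_force: 0.0
```

```bash
python3 -c "
from h import *
go(580,3,180,-1.3)"
```

```text
shift [ 0.1354 -0.2128  0.0203] turn -0.1 t 1.45
```

send_rows(
  series=[
    {"linear": [0.032,-0.05,0.005],"yaw": 0},
    {"linear": [0.064,-0.1,0.01],"yaw": 0},
    {"linear": [0.095,-0.15,0.015],"yaw": 0},
    {"linear": [0.123,-0.193,0.018],"yaw": 0},
    {"linear": [0.1354,-0.2128,0.02],"yaw": 0},
    {"linear": [0.1354,-0.2128,0.02],"yaw": 0},
  ],
)

```text
clock: 2.2
position: [579.1, 3.2, 180.0]
tool_rot: [-3.141, 0.0, -0.021]
ft_force: [0.7, -1.2, -1.2]
opening: 85.2
gripper_force: 0.0
```

```bash
cat > w.py <<'E'
from h import *
import sys
im=arm.grab_frame("wrist"); cv2.imwrite(sys.argv[1],im)
for m in arm.masks_of("wrist","bank_a"):
    print(round(m["score"],2),np.round(m["point"]),m["mask"].sum(),im[m["mask"]].mean(0).round(),[np.round(v,1) for v in outline("wrist",m["mask"],24)])
print(arm.get_obs()["position"],arm.get_obs()["ft_force"])
E
python3 w.py pics/w1.png
```

```text
0.98 [323.   4.] 416 [13. 25. 47.] [array([466.6, 373.8]), array([29.1, 65.5]), np.float64(62.3)]
0.95 [255.  63.] 7628 [126. 131. 142.] [array([559.4, 253. ]), array([145.5,  76. ]), np.float64(30.0)]
0.94 [215. 321.] 13541 [146. 151. 163.] [array([5.808e+02, 1.000e-01]), array([ 59.6, 146.4]), np.float64(89.0)]
0.78 [381. 227.] 1518 [ 35. 136. 168.] [array([429.5,  97.5]), array([70.6, 33.7]), np.float64(23.1)]
0.68 [456. 525.] 936 [ 82.  67. 141.] [array([ 268.1, -255.3]), array([94.3, 47.9]), np.float64(45.6)]
[5.78088021e+02 1.44797110e-01 1.80138519e+02] [-0.62686732 -0.69448837 -0.45272817]
```

View pics/w1.png

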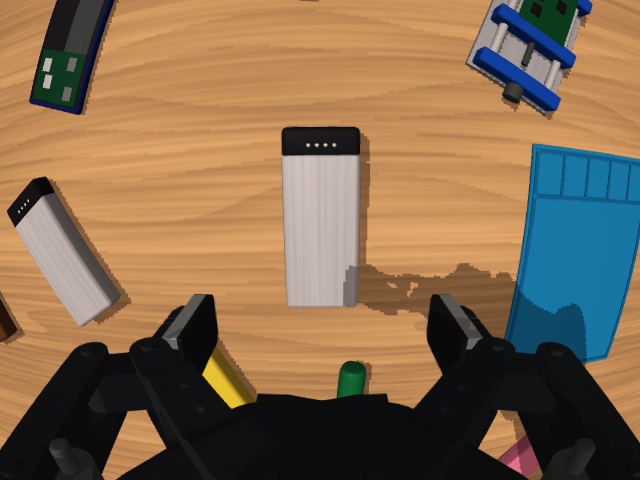

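N sits upright in the wrist view at (215,321), between the fingers, and is silver with its black cap away from the robot. Descending on it.

send_rows(
  series=[
    {"linear": [0.001,0.001,0.03],"yaw": 0},
    {"linear": [0.001,0.001,0.07],"yaw": 0},
    {"linear": [0.001,0.001,0.105],"yaw": 0},
    {"linear": [0.001,0.001,0.132],"yaw": 0},
    {"linear": [0.001,0.001,0.148],"yaw": 0},
    {"linear": [0.001,0.001,0.156],"yaw": 0},
    {"linear": [0.001,0.001,0.156],"yaw": 0},
  ],
)

```text
clock: 3.18
position: [579.7, 0.2, 24.5]
tool_rot: [3.141, -0.0, -0.024]
ft_force: [1.1, 0.7, -0.6]
opening: 85.5
gripper_force: 0.0
```

send_rows(
  series=[
    {"linear": [0,0,0],"yaw": 0},
    {"linear": [0,0,0],"yaw": 0},
    {"linear": [0,0,0],"yaw": 0},
    {"linear": [0,0,0],"yaw": 0},
    {"linear": [0,0,0],"yaw": 0},
    {"linear": [0,0,0],"yaw": 0},
    {"linear": [0,0,0],"yaw": 0},
  ],
  claw=-1,
  squeeze=60,
)

```text
clock: 4.05
position: [580.4, 1.0, 25.7]
tool_rot: [-3.141, -0.002, -0.023]
ft_force: [-1.3, 1.8, 6.9]
opening: 58.5
gripper_force: 64.4
```

send_rows(
  series=[
    {"linear": [0,0,-0.005],"yaw": 0},
    {"linear": [0,0,-0.02],"yaw": 0},
    {"linear": [0,0,-0.038],"yaw": 0},
    {"linear": [0,0,-0.052],"yaw": 0},
    {"linear": [0,0,-0.06],"yaw": 0},
    {"linear": [0,0,-0.06],"yaw": 0},
    {"linear": [0,0,-0.06],"yaw": 0},
    {"linear": [0,0,-0.06],"yaw": 0},
  ],
)

```text
clock: 5.05
position: [579.3, 0.7, 83.7]
tool_rot: [3.141, 0.001, -0.023]
ft_force: [0.1, 0.6, -1.1]
opening: 58.4
gripper_force: 64.9
```

send_rows(
  series=[
    {"linear": [0,0,0],"yaw": 0},
    {"linear": [0,0,0],"yaw": 0},
  ],
)

```text
clock: 5.3
position: [579.6, 0.7, 84.1]
tool_rot: [3.142, 0.0, -0.023]
ft_force: [-0.6, 0.0, -1.4]
opening: 58.3
gripper_force: 64.9
```

```bash
cat > f.py <<'E'
from h import *
import sys
L=[]
for i in range(8):
    arm.grab_frame("wrist"); o=arm.get_obs(); L.append(np.r_[o["ft_force"],o["moment"],o["position"],o["joint_pos"]*0+o["effort"]])
L=np.array(L); print(L.mean(0).round(2)); print(L.std(0).round(2)); print(o["opening"],o["gripper_force"],o["tool_rot"])
if len(sys.argv)>1: cv2.imwrite(sys.argv[1],arm.grab_frame("side"))
E
python3 f.py
```

```text
[-2.3000e-01 -1.4000e-01 -1.6200e+00 -0.0000e+00  1.0000e-02  1.0000e-02
  5.7966e+02  6.9000e-01  8.4250e+01 -0.0000e+00 -6.8670e+01 -2.4800e+00
 -2.4070e+01  1.0000e-02  0.0000e+00 -0.0000e+00]
[0.41 0.3  0.29 0.01 0.03 0.02 0.03 0.02 0.06 0.   0.01 0.   0.01 0.
 0.   0.  ]
58.289136375263276 64.87448215484619 [ 3.14153698e+00 -6.03707668e-05 -2.32442611e-02]
```

N weighs about 1.6 N, which is in the light range. It goes back where it lay.

send_rows(
  series=[
    {"linear": [0,0,0.005],"yaw": 0},
    {"linear": [0,0,0.02],"yaw": 0},
    {"linear": [0,0,0.037],"yaw": 0},
    {"linear": [0,0,0.049],"yaw": 0},
    {"linear": [0,0,0.055],"yaw": 0},
    {"linear": [0,0,0.058],"yaw": 0},
    {"linear": [0,0,0.0595],"yaw": 0},
    {"linear": [0,0,0.0595],"yaw": 0},
  ],
)

```text
clock: 6.7
position: [579.6, 0.7, 25.7]
tool_rot: [3.141, -0.0, -0.023]
ft_force: [-2.8, 0.7, 5.3]
opening: 58.4
gripper_force: 65.7
```

send_rows(
  series=[
    {"linear": [0,0,0],"yaw": 0},
    {"linear": [0,0,0],"yaw": 0},
  ],
)

```text
clock: 6.95
position: [579.6, 0.7, 25.7]
tool_rot: [3.142, -0.0, -0.023]
ft_force: [-2.8, -0.5, 4.8]
opening: 58.8
gripper_force: 65.8
```

On the bench (5 N upward). Opening the fingers, then rising.

send_rows(
  series=[
    {"linear": [0,0,0],"yaw": 0},
    {"linear": [0,0,0],"yaw": 0},
    {"linear": [0,0,0],"yaw": 0},
    {"linear": [0,0,0],"yaw": 0},
    {"linear": [0,0,0],"yaw": 0},
    {"linear": [0,0,0],"yaw": 0},
  ],
  claw=1,
)

```text
clock: 7.7
position: [579.7, 0.7, 24.8]
tool_rot: [3.142, 0.0, -0.023]
ft_force: [0.8, -1.0, -0.2]
opening: 85.4
gripper_force: 0.0
```

send_rows(
  series=[
    {"linear": [0,0,-0.01],"yaw": 0},
    {"linear": [0,0,-0.035],"yaw": 0},
    {"linear": [0,0,-0.075],"yaw": 0},
    {"linear": [0,0,-0.115],"yaw": 0},
    {"linear": [0,0,-0.145],"yaw": 0},
    {"linear": [0,0,-0.156],"yaw": 0},
    {"linear": [0,0,-0.156],"yaw": 0},
  ],
)

```text
clock: 8.57
position: [579.8, 0.7, 181.2]
tool_rot: [3.142, -0.001, -0.023]
ft_force: [0.1, 0.1, -0.5]
opening: 85.1
gripper_force: 0.0
```

```bash
python3 w.py pics/w2.png; python3 -c "
from h import *
go(555.5,262,180,30)"
```

```text
0.82 [215. 322.] 13558 [146. 151. 163.] [array([580.1,   0. ]), array([ 59.4, 145. ]), np.float64(88.6)]
0.74 [254.  61.] 7502 [126. 131. 142.] [array([558.8, 254.9]), array([144.9,  75.3]), np.float64(30.1)]
0.72 [322.   5.] 383 [12. 24. 46.] [array([464.4, 376.4]), array([27.4, 63. ]), np.float64(62.1)]
0.7 [383. 227.] 1351 [ 35. 136. 167.] [array([429. ,  98.1]), array([68.7, 29.8]), np.float64(25.3)]
[578.99171652   0.61605392 179.70179459] [-0.28662372  0.01599739  0.08674179]
shift [-0.0295 -0.2608 -0.0003] turn -31.3 t 8.675
```

N is back at (580,0), unmoved. On to F.

send_rows(
  series=[
    {"linear": [-0.004,-0.035,0],"yaw": -4},
    {"linear": [-0.01,-0.085,0],"yaw": -10},
    {"linear": [-0.016,-0.14,0],"yaw": -17},
    {"linear": [-0.022,-0.19,0],"yaw": -23},
    {"linear": [-0.026,-0.233,0],"yaw": -28},
    {"linear": [-0.029,-0.255,0],"yaw": -31},
    {"linear": [-0.0295,-0.261,0],"yaw": -31.3},
    {"linear": [-0.0295,-0.261,0],"yaw": -31.3},
  ],
)

```text
clock: 9.68
position: [556.5, 260.7, 180.2]
tool_rot: [3.141, 0.001, 0.521]
ft_force: [0.4, -0.2, -0.1]
opening: 85.2
gripper_force: 0.0
```

```bash
python3 w.py pics/w3.png; python3 f.py
```

```text
0.94 [308. 564.] 4881 [122. 127. 137.] [array([598.5,  10. ]), array([ 76.7, 111.9]), np.float64(88.6)]
0.77 [380. 377.] 2424 [ 34. 119. 150.] [array([451.4, 141.3]), array([53.9, 62.8]), np.float64(24.6)]
0.71 [167. 114.] 10974 [25. 48. 91.] [array([509.7, 436.5]), array([146.4,  69.6]), np.float64(23.4)]
0.66 [  9. 173.] 1318 [23. 42. 76.] [array([647.7, 449. ]), array([27.7, 63.2]), np.float64(20.1)]
[556.86119965 260.09722077 180.55025152] [-0.33095892 -0.36980482  0.30801775]
[-5.0000e-02 -1.0000e-02  1.0000e-02  0.0000e+00 -1.0000e-02  1.0000e-02
  5.5656e+02  2.6127e+02  1.8085e+02 -0.0000e+00 -6.8410e+01 -5.3900e+00
 -2.8900e+01  2.0000e-02  0.0000e+00 -0.0000e+00]
[0.24 0.35 0.38 0.03 0.03 0.02 0.18 0.61 0.07 0.21 0.09 0.09 0.01 0.01
 0.   0.  ]
85.24289341483414 0.0 [ 3.14144722e+00 -5.62848841e-05  5.22636792e-01]
```

View pics/w3.png

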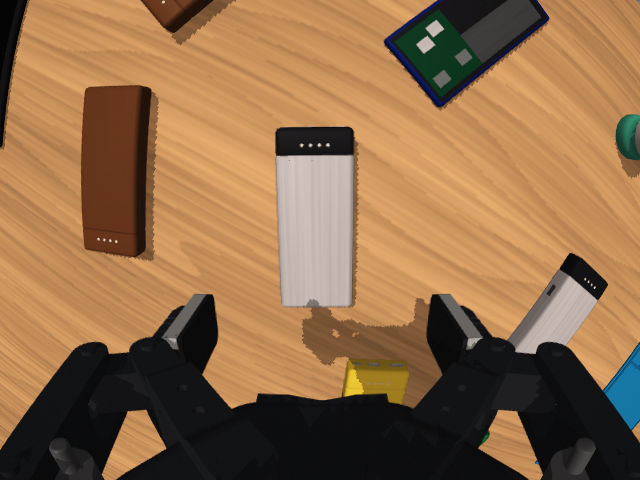

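F is silver with a black cap, its centre at column 315, against 321 for N when that was centred. So I move 4.5 mm towards tool -y and descend.

send_rows(
  series=[
    {"linear": [0,-0.0045,0.03],"yaw": 0},
    {"linear": [0,-0.0045,0.07],"yaw": 0},
    {"linear": [0,-0.0045,0.105],"yaw": 0},
    {"linear": [0,-0.0045,0.132],"yaw": 0},
    {"linear": [0,-0.0045,0.148],"yaw": 0},
    {"linear": [0,-0.0045,0.156],"yaw": 0},
    {"linear": [0,-0.0045,0.156],"yaw": 0},
  ],
)

```text
clock: 11.05
position: [554.1, 266.3, 24.9]
tool_rot: [3.142, -0.0, 0.523]
ft_force: [0.2, -0.6, -0.3]
opening: 85.4
gripper_force: 0.0
```

send_rows(
  series=[
    {"linear": [0,0,0],"yaw": 0},
    {"linear": [0,0,0],"yaw": 0},
    {"linear": [0,0,0],"yaw": 0},
    {"linear": [0,0,0],"yaw": 0},
    {"linear": [0,0,0],"yaw": 0},
    {"linear": [0,0,0],"yaw": 0},
    {"linear": [0,0,0],"yaw": 0},
  ],
  claw=-1,
  squeeze=60,
)

```text
clock: 11.92
position: [554.7, 266.4, 26.2]
tool_rot: [3.141, -0.002, 0.523]
ft_force: [-1.3, -1.4, 5.8]
opening: 58.4
gripper_force: 64.7
```

send_rows(
  series=[
    {"linear": [0,0,-0.005],"yaw": 0},
    {"linear": [0,0,-0.02],"yaw": 0},
    {"linear": [0,0,-0.038],"yaw": 0},
    {"linear": [0,0,-0.052],"yaw": 0},
    {"linear": [0,0,-0.06],"yaw": 0},
    {"linear": [0,0,-0.06],"yaw": 0},
    {"linear": [0,0,-0.06],"yaw": 0},
    {"linear": [0,0,-0.06],"yaw": 0},
  ],
)

```text
clock: 12.92
position: [553.6, 266.0, 84.1]
tool_rot: [-3.142, 0.001, 0.523]
ft_force: [0.6, -0.3, -3.5]
opening: 58.5
gripper_force: 65.5
```

```bash
python3 f.py; python3 f.py; python3 -c "
from h import *
go(524,-267,145,-0.9)"
```

```text
[ 7.0000e-02  2.0000e-02 -3.4400e+00  1.0000e-02  1.0000e-02 -0.0000e+00
  5.5386e+02  2.6614e+02  8.4500e+01  1.0000e-02 -7.4250e+01 -6.0400e+00
 -2.5690e+01  1.0000e-02  1.0000e-02 -0.0000e+00]
[0.47 0.31 0.44 0.03 0.03 0.03 0.1  0.06 0.18 0.01 0.07 0.   0.01 0.
 0.   0.  ]
57.951991802584935 65.53014636039734 [3.14158648e+00 5.92991613e-05 5.23063864e-01]
[-1.3000e-01  1.8000e-01 -3.6200e+00  2.0000e-02 -1.0000e-02 -2.0000e-02
  5.5399e+02  2.6620e+02  8.4790e+01 -0.0000e+00 -7.4240e+01 -6.0400e+00
 -2.5730e+01  1.0000e-02  0.0000e+00 -0.0000e+00]
[0.3  0.4  0.47 0.03 0.02 0.03 0.01 0.02 0.02 0.   0.02 0.   0.   0.
 0.   0.  ]
58.343285065744716 65.52929520606995 [3.14153476e+00 1.58690667e-05 5.23063863e-01]
shift [-0.2923  0.4469 -0.0602] turn 30.9 t 13.725
```

F pulls 3.5 N (about 0.36 kg), so it is the heavier. Carrying it to the mat.

send_rows(
  series=[
    {"linear": [0,0,-0.015],"yaw": 0},
    {"linear": [-0.006,0.009,-0.038],"yaw": 1},
    {"linear": [-0.02,0.031,-0.055],"yaw": 3},
    {"linear": [-0.042,0.064,-0.06],"yaw": 6},
    {"linear": [-0.068,0.104,-0.06],"yaw": 9},
    {"linear": [-0.095,0.145,-0.06],"yaw": 12},
    {"linear": [-0.122,0.186,-0.06],"yaw": 15},
    {"linear": [-0.149,0.228,-0.06],"yaw": 18},
  ],
)

```text
clock: 14.72
position: [538.9, -7.9, 146.9]
tool_rot: [3.141, -0.002, 0.206]
ft_force: [0.3, 0.4, -3.6]
opening: 58.5
gripper_force: 65.5
```

```bash
python3 -c "
from h import *
go(524,-267,145,-0.9)"
```

```text
shift [-0.0676  0.2506  0.0019] turn 12.7 t 14.725
```

send_rows(
  series=[
    {"linear": [-0.012,0.045,0.001],"yaw": 3},
    {"linear": [-0.024,0.09,0.001],"yaw": 5},
    {"linear": [-0.036,0.134,0.001],"yaw": 7},
    {"linear": [-0.047,0.175,0.001],"yaw": 9},
    {"linear": [-0.057,0.21,0.001],"yaw": 11},
    {"linear": [-0.064,0.236,0.001],"yaw": 12.4},
    {"linear": [-0.0675,0.25,0.001],"yaw": 12.7},
    {"linear": [-0.0675,0.25,0.001],"yaw": 12.7},
  ],
)

```text
clock: 15.72
position: [524.7, -264.7, 144.1]
tool_rot: [-3.142, -0.0, -0.013]
ft_force: [-0.5, -0.1, -3.1]
opening: 58.4
gripper_force: 65.5
```

send_rows(
  series=[
    {"linear": [0,0,0],"yaw": 0},
    {"linear": [0,0,0],"yaw": 0},
    {"linear": [0,0,0],"yaw": 0},
    {"linear": [0,0,0],"yaw": 0},
    {"linear": [0,0,0],"yaw": 0},
    {"linear": [0,0,0],"yaw": 0},
  ],
)

```text
clock: 16.48
position: [524.6, -264.3, 143.8]
tool_rot: [-3.142, 0.0, -0.013]
ft_force: [-0.0, 0.0, -3.5]
opening: 58.3
gripper_force: 65.5
```

```bash
python3 f.py pics/s2.png; python3 - <<'E'
from h import *
im=arm.grab_frame("top"); cv2.imwrite("pics/t2.png",im)
for m in arm.masks_of("top","bank_a"): print(round(m["score"],2),np.round(m["point"]),[np.round(v,1) for v in outline("top",m["mask"],24)])
E
```

```text
[-1.3000e-01 -2.7000e-01 -3.4200e+00  2.0000e-02  0.0000e+00 -1.0000e-02
  5.2461e+02 -2.6434e+02  1.4381e+02 -1.0000e-02 -6.8200e+01 -2.0300e+00
 -2.7960e+01  1.0000e-02  0.0000e+00 -0.0000e+00]
[0.57 0.39 0.58 0.03 0.02 0.03 0.02 0.01 0.02 0.01 0.   0.01 0.   0.
 0.   0.  ]
58.53713387201762 65.51504731178284 [ 3.14150189e+00 -3.12946789e-05 -1.27253903e-02]
0.87 [372. 491.] [array([ 279.2, -276.5]), array([ 68.1, 149.3]), np.float64(52.1)]
0.8 [162. 152.] [array([712.5, 445.8]), array([ 66.4, 148.5]), np.float64(67.0)]
0.78 [225. 356.] [array([579.3,   2.3]), array([148.3,  61.2]), np.float64(0.1)]
0.61 [255. 148.] [array([507. , 439.2]), array([153.5,  66.5]), np.float64(23.7)]
0.58 [314. 300.] [array([396.8, 114.8]), array([149.4,  62.5]), np.float64(24.4)]
0.57 [260. 498.] [array([ 496.2, -298.7]), array([73.2, 73.2]), np.float64(0.8)]
```

View pics/s2.png

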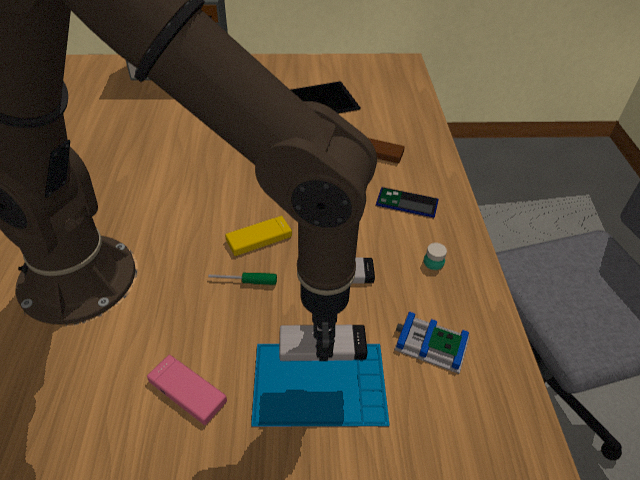

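View pics/t2.png

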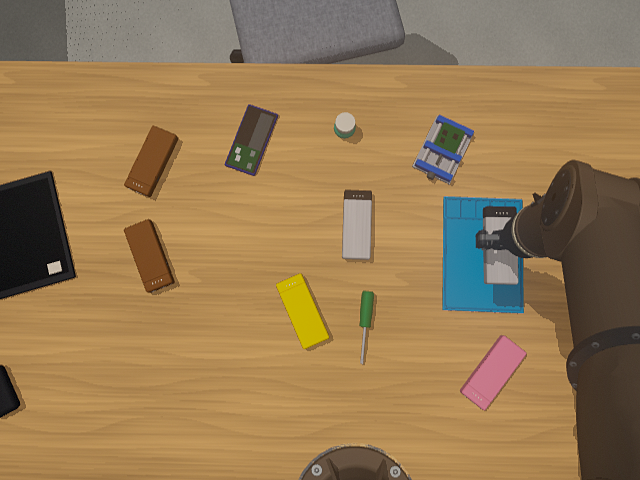

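The side view shows the bank level above the mat at (342,323), with its black end at (342,360) towards the wells. The top view shows it at about (246,501), with the lighter bank back at (225,356). Before handing in, I check its centre at height 143 mm.

```bash
python3 -c "
from h import *
print(toplane('top',(246,501),143).round(), toplane('side',(342,323),143).round())
go(524,-267,145,-0.9)
print(arm.job_done())"
```

```text
[ 522. -261.  143.] [ 526. -273.  143.]
shift [-0.0006  0.0027 -0.0012] turn 0.2 t 17.025
the job is handed in; nothing more can be done
None
```

I weighed both banks and handed the job in: the lighter one (about 0.17 kg) is back flat where it lay, and the heavier one (about 0.35 kg) is held level and still, about 12 cm above the mat's middle with its sockets towards the wells.

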